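# Fetch the sanitiser tub from behind the bottles

## Task

Clear the three tall bottles off the rack and stand them on the draining tray, then fetch the orange-lidded tub from behind them and stand it in the middle of the scale's round pan. Then put each bottle back on the rack exactly where it stood before. Everything on the rack has to be lifted over its rail; keep it all upright, and do not disturb the grey-lidded tub or the stack of bowls behind the scale.

Things in the scene. Friction and masses are not known exactly. Their poses are not given: they have to be found in the camera images.
- rack: fixed steel rack. Origin: footprint centre on the bench, +x away from the robot. Shelf 180 (x) by 250 mm (y), top 45 mm above the bench. An 8 mm round rail runs round it, centred at x = +-82 and y = +-118; its top is 83 mm above the bench. Bottles near x = -34, y = -85, 0, 85; tubs behind near x = 30, y = -50, 50 mm (no room for a gripper there until the bottles are gone)
- tray: fixed stainless draining tray, 180 mm (x) by 290 mm (y) outside, walls 4 mm thick, rim 18 mm high, inner floor 4 mm above the bench; empty at the start, on the other side from the rack. Origin: centre of its underside, on the bench, +x away from the robot. Room for three bottles in a row along its y, for instance at y = -85, 0, +85 mm
- scale: fixed white kitchen scale with a round steel pan 112 mm in diameter, the pan's top 45 mm above the bench; housing 160 mm by 130 mm, top 32 mm high, display towards the robot. Origin: on the bench, directly under the centre of the pan. Between rack and tray
- yellow_bottle: loose bottle of detergent, yellow with white label, body 60 mm in diameter, 190 mm tall, about 0.3 kg, part used; red round cap 32 mm in diameter over the top 36 mm (grip here). Origin: centre of its underside, z up. Starts in one of the three places of the rack's front row and must come back to that same place; its yaw does not matter
- blue_bottle: loose bottle of rinse aid, blue with white label, body 60 mm in diameter, 190 mm tall, about 0.3 kg, part used; white round cap 32 mm in diameter over the top 36 mm (grip here). Origin: centre of its underside, z up. Starts in one of the three places of the rack's front row and must come back to that same place; its yaw does not matter
- green_bottle: loose bottle of descaler, green with white label, body 60 mm in diameter, 190 mm tall, about 0.3 kg, part used; white round cap 32 mm in diameter over the top 36 mm (grip here). Origin: centre of its underside, z up. Starts in one of the three places of the rack's front row and must come back to that same place; its yaw does not matter
- orange_tub: loose squat round tub, white with orange band and orange lid, 60 mm in diameter over the lid (58 mm body), 70 mm tall, about 0.25 kg. Origin: centre of its underside, z up. Starts in one of the two places of the rack's back row. The one to fetch (sanitiser tablets)
- grey_tub: loose squat round tub, white with grey band and grey lid, 60 mm in diameter over the lid (58 mm body), 70 mm tall, about 0.25 kg. Origin: centre of its underside, z up. Starts in one of the two places of the rack's back row. Bystander, stays where it is
- bowls: loose stack of four shiny steel bowls, 110 mm in diameter, 69 mm high, standing about 150 mm beyond the pan's centre. Origin: centre of its underside. Bystander, stays where it is

How it is judged:
By the outcome, as a careful person would: the job done as asked, in the order asked, and still so for the second after the job is handed in, with the robot touching nothing.
It also fails if it takes over 152 s, if anything falls off the work surface, if the arm or the gripper's body presses on something with over 40 N, if the wrist force passes 120 N, or if a joint passes its speed limit or range.

## Robot

A 6-joint arm with a two-finger parallel gripper is mounted at the origin on the work surface. World frame = base frame: x ahead of the robot, y to its left, z up, the work surface at z = 0. Lengths are in m, angles in rad, forces in N, time in s.
With the tool pointing down it reaches from about 0.375 to 0.9 m from the base axis. Payload 3.1 kg.
Tool frame: the origin (TCP) lies between the finger pads; the fingertips stand 8 mm ahead of it and the grasp point (between the pads) lies 11 mm behind it; z points along the fingers, y is the line along which they close (so a half turn about z gives the same grasp; the last joint's range is limited). The gripper opens to 87 mm and grips with 3 to 60 N. Pads are 19 mm wide; open, the fingers measure 117 mm over their backs; the gripper's body (75 mm by 190 mm) begins 51 mm behind the grasp point.
Start: joints at [-1.498, 0.527, 1.433, -0, 1.181, -0.178], TCP at [0.155, -0.605, 0.231] pointing down, gripper open.
Joint ranges: [-3.08, 3.08], [-0.75, 2.2], [0.22, 2.44], [-1.43, 4.57], [0, 2.65], [-2.85, 2.85]. Speed limits (rad/s): [2.79, 2.79, 3.14, 3.14, 3.14, 3.14].

## Interface

Orientations are given as a unit quaternion [x, y, z, w].
In Python, from plant import observe, grab_frame, calibration, close_job gives the robot as it stands.
- The arm moves only by the shell command python3 -m creep 'ROWS' [OPENING]. ROWS is JSON, a list that holds one entry, the list of rows, each a list of 6 numbers: the shift along the tool's x, y, z in m, then the turn, a rotation vector about the tool's x, y, z in degrees. In form: [[[tx, ty, tz, wx, wy, wz], ...]]. A call has 1 to 12 rows; each row shifts and turns the commanded pose from where the row before left it, along the tool's axes as they then stand; what a row does not reach is not made up. A row lasts 1/12 s, in which the tool goes at most 41.7 mm and 7.16 degrees, less where a joint would pass 70% of its speed; a pose out of reach is approached as far as the arm can. A call is refused whole if a number of a shift passes 0.0417 or a number of a turn 7.16, either way. A call with a gripper value outside its range is refused whole. OPENING is the finger opening in m, from 0 to 0.087, set as the call begins (- or left out, the last holds). The fingers move at their own pace and stop on an object; the grip force is fixed at half the most. Time passes only in rows, so rows that do not move let the fingers close. It gives the time, the measured TCP pose, the force, the opening and the grip force at its end, in the units of the state.
- observe(): the state, without advancing time (a new reading comes with each control period).
- grab_frame(name): name is "scene" or "top" or "wrist"; returns the picture (384x512x3 uint8, red, green, blue); there is no depth.
- calibration(name): a dict with "K" (3x3 intrinsics, pixels), "T" (4x4, takes a point from camera to world coordinates); the wrist camera has in their place "T_tool_cam" (4x4, takes a point from camera to tool coordinates, whose origin is the TCP and whose axes are the flange's). Camera axes: x right, y down, z forward; pixel columns grow to the right and rows downward; lengths in m; the calibration is good to about 2 mm. A picture is of the moment at which its call begins: read the wrist's pose just before it. calibration takes no time and is no camera call.
- close_job(): hands the job in; it is judged then, once.
The state is a dict: "t": time; "joints": joint angles; "joint_vel": joint speeds; "effort": joint torques, N m; "tool_pos": TCP position; "eef_rot": TCP orientation; "contact_force": force on the tool from outside, world axes, zero at the start; "moment": the same for the moment, N m; "grip_width": finger opening in m; "gripper_force": force on a finger pad.
Only numpy, scipy, OpenCV 4.12 (cv2) and the standard library are available. Lean on these libraries where they do the work, as an engineer would, in place of code of your own. Each camera call takes 0.05 s, during which the arm holds its last target. There are 200 camera calls.

## Working session

There is one attempt and no reset: what is moved stays moved. The work goes in short steps, Python scripts to look and compute and a shell command to move; the robot and the scene stay as the last step left them, time stands still between calls to the robot, and variables do not carry over. Pictures are saved under pics/ and viewed, at most 14 in all, crops included, and the job is handed in when it is done.

```bash
ls; mkdir -p pics; python3 - <<'E'
from plant import *
import cv2, numpy as np
o=observe();print(o)
for n in ("scene","top"):
    c=calibration(n);print(n,np.round(c["K"],1).tolist(),np.round(c["T"],4).tolist())
    cv2.imwrite(f"pics/{n}0.png",grab_frame(n)[:,:,::-1])
print(np.round(calibration("wrist")["T_tool_cam"],4).tolist(), calibration("wrist")["K"])
E
```

```text
pics
{'t': 0.0, 'joints': array([-1.49848667e+00,  5.28479587e-01,  1.43394509e+00, -8.73184050e-06,
        1.18138832e+00, -1.78551351e-01]), 'joint_vel': array([-0.00057325, -0.00146344, -0.00050247, -0.00026686, -0.00196917,
        0.00029097]), 'effort': array([-1.63658209e-03, -4.40044284e+01, -1.76590115e+01,  6.32185838e-02,
        5.81821008e-02, -1.62730912e-04]), 'tool_pos': array([ 0.15508967, -0.60468953,  0.22954977]), 'eef_rot': array([ 9.92143083e-01,  1.25103437e-01,  5.49137929e-05, -1.10881603e-03]), 'contact_force': array([ 0.44143955, -0.15161821,  0.76292282]), 'moment': array([ 0.03384267,  0.00751989, -0.01635254]), 'gripper_force': 0.0, 'grip_width': 0.08728324309697931}
scene [[361.6, 0.0, 256.9], [0.0, 361.6, 198.3], [0.0, 0.0, 1.0]] [[0.3674, 0.6855, -0.6286, 1.1694], [0.9301, -0.2698, 0.2494, -0.2479], [0.0014, -0.6763, -0.7367, 0.7542], [0.0, 0.0, 0.0, 1.0]]
top [[386.1, 0.0, 254.9], [0.0, 386.1, 191.7], [0.0, 0.0, 1.0]] [[-0.0144, -0.9826, 0.1853, 0.4002], [-0.9997, 0.0102, -0.0235, -0.0], [0.0212, -0.1855, -0.9824, 1.0843], [0.0, 0.0, 0.0, 1.0]]
[[-0.0007, -0.9636, -0.2674, 0.0745], [1.0, -0.001, 0.0009, -0.0006], [-0.0011, -0.2674, 0.9636, -0.1542], [0.0, 0.0, 0.0, 1.0]] [[319.21149736   0.         253.77947516]
 [  0.         319.21149736 188.92443221]
 [  0.           0.           1.        ]]
```

View pics/top0.png

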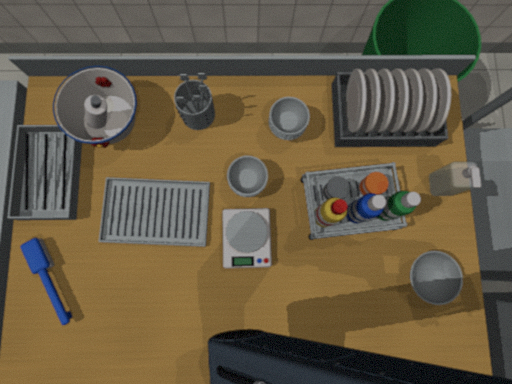

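View pics/scene0.png

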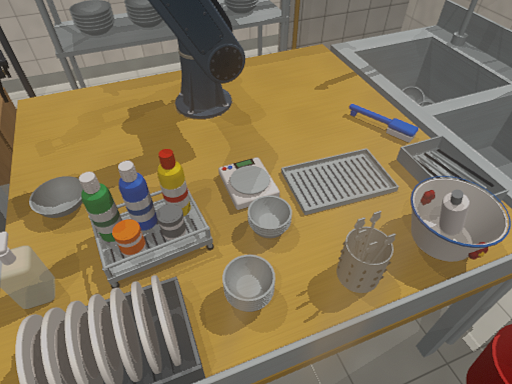

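The top view shows the rack at about (355,200), with caps from left to right at yellow (340,207), blue (378,202) and green (411,199). The orange lid is at (375,184), the grey lid at (338,187), the pan at (247,231) and the tray at (156,212). The scene view agrees. I'll enlarge both for accurate pixels.

```bash
python3 - <<'E'
import cv2, numpy as np
a=cv2.imread("pics/top0.png");b=cv2.imread("pics/scene0.png")
A=cv2.resize(a[160:245,295:425],None,fx=6,fy=6,interpolation=cv2.INTER_CUBIC)
cv2.imwrite("pics/c1.png",A)
B=cv2.resize(b[145:285,75:220],None,fx=4,fy=4,interpolation=cv2.INTER_CUBIC)
cv2.imwrite("pics/c2.png",B)
C=cv2.resize(a[150:275,95:280],None,fx=4,fy=4,interpolation=cv2.INTER_CUBIC)
cv2.imwrite("pics/c3.png",C)
E
```

```text
(no output)
```

View pics/c1.png

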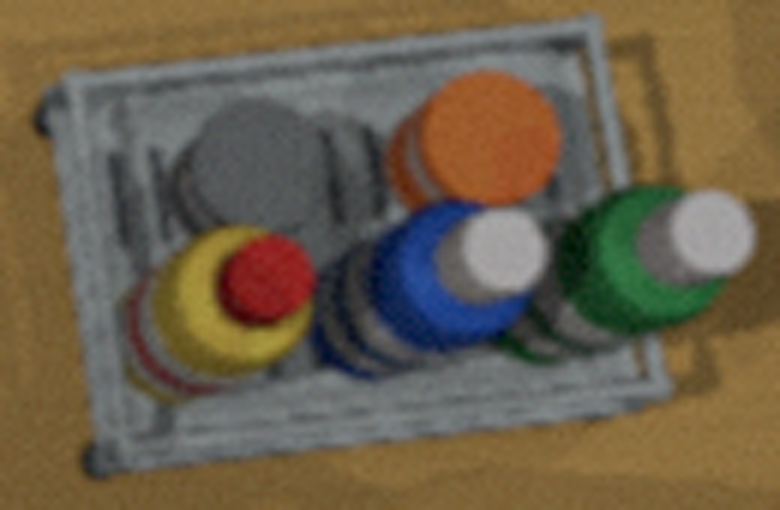

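View pics/c2.png

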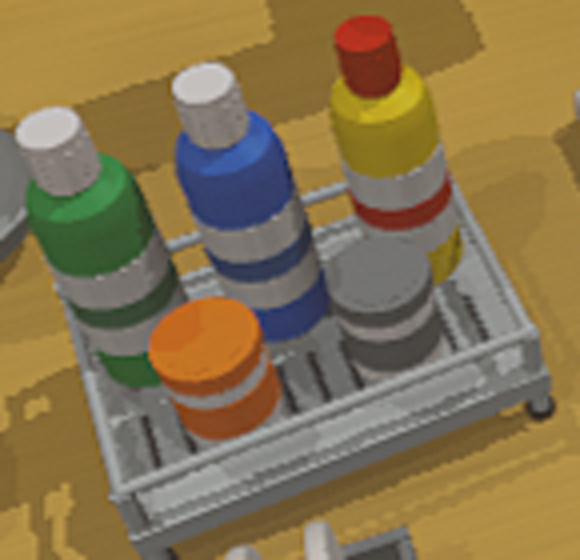

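View pics/c3.png

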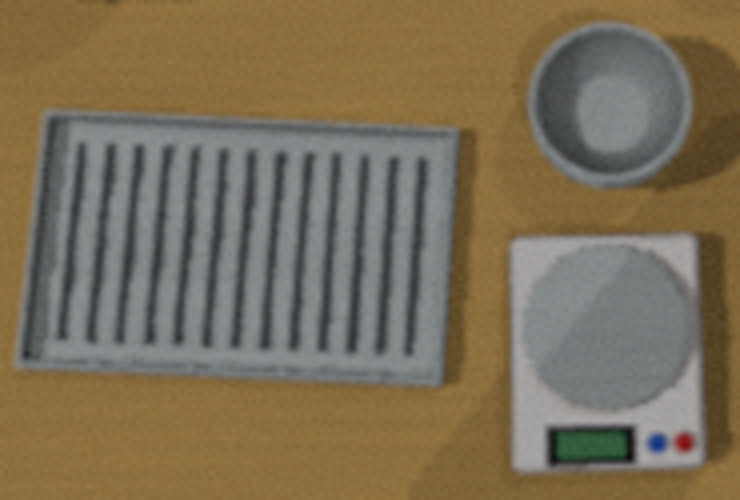

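The crops give the cap tops, lids, rail corners, tray rim corners, pan centre (608,327 in c3) and bowl rim (610,103). Next I project these to world coordinates.

```bash
cat > h.py <<'E'
from plant import *
import cv2, numpy as np
from scipy.spatial.transform import Rotation as R
def cam(n):
    c=calibration(n); return c["K"],np.array(c["T"])
def ray(K,T,u,v,z):
    d=T[:3,:3]@np.linalg.solve(K,[u,v,1]); p=T[:3,3]; return p+d*(z-p[2])/d[2]
def crop(U,V,s,x,y): return (U+.5)/s-.5+x,(V+.5)/s-.5+y
def delta(target,yaw,o=None):
    """tool-axis shift to reach target with tool down, current measured pose; yaw of tool y-axis."""
    o=o or observe(); r=R.from_quat(o["eef_rot"]); return r.inv().apply(np.array(target)-o["tool_pos"])
E
python3 - <<'E'
from h import *
t=cam("top");s=cam("scene")
T=dict(y=(274,277,.235),b=(506,251,.235),g=(711,233,.235),o=(491,140,.115),gr=(259,163,.115),rTL=(75,82,.081),rTR=(592,25,.081),rBR=(655,390,.081),rBL=(108,455,.081))
S=dict(g=(50,131,.235),b=(205,84,.235),y=(366,34,.235),o=(208,337,.115),gr=(380,274,.115))
C=dict(TL=(46,110,.018),TR=(459,128,.018),BR=(442,385,.018),BL=(15,367,.018),pan=(608,327,.045),bowl=(610,103,.069))
P={}
for k,(u,v,z) in T.items():
    P[k]=ray(*t,*crop(u,v,6,295,160),z);print("top",k,P[k].round(4))
for k,(u,v,z) in S.items(): print("scene",k,ray(*s,*crop(u,v,4,75,145),z).round(4))
for k,(u,v,z) in C.items(): P[k]=ray(*t,*crop(u,v,4,95,150),z);print("top",k,P[k].round(4))
for n,q in (("rack",["rTL","rTR","rBR","rBL"]),("tray",["TL","TR","BR","BL"])):
    a=np.array([P[i] for i in q])[:,:2]; c=a.mean(0); yv=a[0]-a[1]+a[3]-a[2]; xv=a[0]-a[3]+a[1]-a[2]
    print(n,c.round(4),"yaw",np.degrees([np.arctan2(-yv[0],yv[1]),np.arctan2(xv[1],xv[0])]).round(2),np.linalg.norm(yv)/2,np.linalg.norm(xv)/2)
    th=np.arctan2(-yv[0],yv[1]); M=np.array([[np.cos(th),-np.sin(th)],[np.sin(th),np.cos(th)]])
    if n=="rack":
        for k in "y b g o gr".split(): print(k,(M.T@(P[k][:2]-c)).round(4))
        for k,(u,v,z) in S.items(): print(" scene",k,(M.T@(ray(*s,*crop(u,v,4,75,145),z)[:2]-c)).round(4))
    for y in (.085,0,-.085): print(" spot",y,(c+M@[0 if n=="tray" else -.034,y]).round(4))
E
```

```text
top y [ 0.5264 -0.2106  0.235 ]
top b [ 0.5353 -0.2984  0.235 ]
top g [ 0.5413 -0.3763  0.235 ]
top o [ 0.6028 -0.3376  0.115 ]
top gr [ 0.5937 -0.2367  0.115 ]
top rTL [ 0.6382 -0.1645  0.081 ]
top rTR [ 0.6624 -0.3991  0.081 ]
top rBR [ 0.4975 -0.4135  0.081 ]
top rBL [ 0.4723 -0.1723  0.081 ]
scene g [ 0.5442 -0.3755  0.235 ]
scene b [ 0.5369 -0.2964  0.235 ]
scene y [ 0.5278 -0.2083  0.235 ]
scene o [ 0.6038 -0.3351  0.115 ]
scene gr [ 0.5934 -0.2362  0.115 ]
top TL [0.6473 0.3916 0.018 ]
top TR [0.6315 0.1023 0.018 ]
top BR [0.4521 0.1126 0.018 ]
top BL [0.4682 0.4024 0.018 ]
top pan [ 0.488  -0.0011  0.045 ]
top bowl [ 0.6367 -0.004   0.069 ]
rack [ 0.5676 -0.2874] yaw [5.93 3.83] 0.23924090091757771 0.16576386966900886
y [-0.033   0.0806]
b [-0.0333 -0.0076]
g [-0.0354 -0.0858]
o [ 0.0298 -0.0536]
gr [0.0312 0.0477]
 scene g [-0.0323 -0.0852]
 scene b [-0.0315 -0.0058]
 scene y [-0.0314  0.0827]
 scene o [ 0.031  -0.0512]
 scene gr [0.031  0.0482]
 spot 0.085 [ 0.525  -0.2063]
 spot 0 [ 0.5338 -0.2909]
 spot -0.085 [ 0.5426 -0.3754]
tray [0.5498 0.2522] yaw [-3.14 -3.36] 0.2900159436677879 0.17954213251562004
 spot 0.085 [0.5544 0.3371]
 spot 0 [0.5498 0.2522]
 spot -0.085 [0.5451 0.1674]
```

```bash
python3 -m creep '[[[0,0,-0.01,0,0,3],[0,0,-0.02,0,0,4],[0,0,-0.02,0,0,4],[0,0,-0.02,0,0,3.4],[0.01,-0.01,0,0,0,0],[0.02,-0.02,0,0,0,0],[0.03,-0.03,0,0,0,0],[0.03,-0.03,0,0,0,0],[0.03,-0.03,0,0,0,0],[0.03,-0.03,0,0,0,0],[0.03,-0.035,0,0,0,0],[0.03,-0.035,0,0,0,0]]]' 0.055 && python3 -m creep '[[[0.03,-0.035,0,0,0,0],[0.03,-0.035,0,0,0,0],[0.03,-0.03,0,0,0,0],[0.03,-0.03,0,0,0,0],[0.02,-0.02,0,0,0,0],[0.015,-0.015,0,0,0,0],[0.005,-0.01,0,0,0,0],[0,0,0,0,0,0],[0,0,0,0,0,0]]]'; python3 - <<'E'
from h import *
o=observe();print(R.from_quat(o["eef_rot"]).as_matrix().round(4))
f=grab_frame("wrist");cv2.imwrite("pics/w1.png",f[:,:,::-1])
c=calibration("wrist");Tt=np.eye(4);Tt[:3,:3]=R.from_quat(o["eef_rot"]).as_matrix();Tt[:3,3]=o["tool_pos"]
T=Tt@c["T_tool_cam"];np.save("w1.npy",T);print(T.round(4).tolist())
E
```

```text
t: 1.1
tool_pos: [0.3582, -0.3913, 0.2993]
eef_rot: [1.0, 0.0, -0.0, -0.001]
contact_force: [0.5, 0.2, 0.7]
grip_width: 0.0552
gripper_force: 0.0
t: 1.85
tool_pos: [0.5097, -0.2266, 0.2998]
eef_rot: [1.0, 0.001, -0.001, -0.0]
contact_force: [-0.4, -0.6, -0.0]
grip_width: 0.0547
gripper_force: 0.0
[[ 1.0e+00  1.2e-03 -2.1e-03]
 [ 1.2e-03 -1.0e+00  5.0e-04]
 [-2.1e-03 -5.0e-04 -1.0e+00]]
[[0.0005, -0.9631, -0.2692, 0.5843], [-1.0, -0.0003, -0.0008, -0.2257], [0.0007, 0.2692, -0.9631, 0.4538], [0.0, 0.0, 0.0, 1.0]]
```

View pics/w1.png

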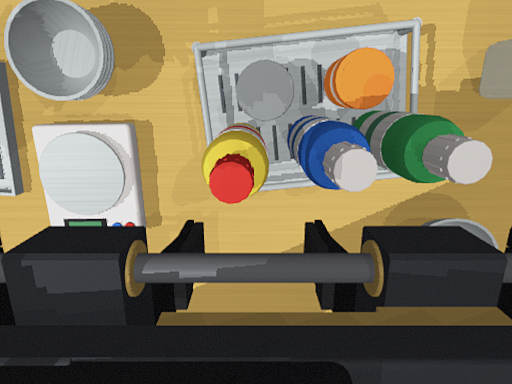

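The wrist picture shows the cap tops at yellow (231,183), blue (354,169) and green (469,160). The orange lid is at (366,77), the grey lid at (264,89) and the pan at (82,173).

```bash
python3 - <<'E'
from h import *
T=np.load("w1.npy");K=calibration("wrist")["K"]
for k,u,v,z in (("y",231,183,.235),("b",354,169,.235),("g",469,160,.235),("o",366,77,.115),("gr",264,89,.115),("pan",82,173,.045)):
    print(k,ray(K,T,u,v,z).round(4))
print(delta((.5275,-.2095,.211),0).round(4))
E
```

```text
y [ 0.5275 -0.2097  0.235 ]
b [ 0.5376 -0.296   0.235 ]
g [ 0.5441 -0.3753  0.235 ]
o [ 0.6063 -0.3385  0.115 ]
gr [ 0.5948 -0.2362  0.115 ]
pan [ 0.4917 -0.0008  0.045 ]
[ 0.0181 -0.018   0.089 ]
```

```bash
python3 -m creep '[[[0.009,-0.009,0.005,0,0,0],[0.009,-0.009,0.01,0,0,0],[0,0,0.02,0,0,0],[0,0,0.02,0,0,0],[0,0,0.02,0,0,0],[0,0,0.01,0,0,0],[0,0,0.004,0,0,0],[0,0,0,0,0,0],[0,0,0,0,0,0]]]' && python3 -m creep '[[[0,0,0,0,0,0],[0,0,0,0,0,0],[0,0,0,0,0,0],[0,0,0,0,0,0],[0,0,0,0,0,0],[0,0,0,0,0,0]]]' 0.02
```

```text
t: 2.65
tool_pos: [0.5291, -0.2096, 0.2119]
eef_rot: [1.0, -0.0, 0.0, 0.0]
contact_force: [0.0, 0.1, 0.8]
grip_width: 0.0549
gripper_force: 0.0
t: 3.15
tool_pos: [0.5288, -0.2096, 0.2121]
eef_rot: [1.0, -0.0, 0.0, 0.0]
contact_force: [-0.7, -0.2, 1.7]
grip_width: 0.0313
gripper_force: 30.0
```

```bash
python3 -m creep '[[[0,0,-0.006,0,0,0],[0,0,-0.014,0,0,0],[0,0,-0.022,0,0,0],[0,0,-0.022,0,0,0],[0,-0.01,-0.014,0,0,0],[0.001,-0.02,-0.007,0,0,0],[0.002,-0.03,0,0,0,0],[0.002,-0.038,0,0,0,0],[0.002,-0.038,0,0,0,0],[0.002,-0.038,0,0,0,0],[0.002,-0.038,0,0,0,0],[0.002,-0.038,0,0,0,0]]]' && python3 -m creep '[[[0.002,-0.038,0,0,0,0],[0.002,-0.038,0,0,0,0],[0.002,-0.038,0,0,0,0],[0.002,-0.038,0,0,0,0],[0.002,-0.038,0,0,0,0],[0.002,-0.038,0,0,0,0],[0.001,-0.03,0,0,0,0],[0.001,-0.02,0,0,0,0],[0,-0.01,0.01,0,0,0],[0,0,0.02,0,0,0],[0,0,0.02,0,0,0],[0,0,0,0,0,0]]]'
```

```text
t: 4.15
tool_pos: [0.5407, 0.0427, 0.2961]
eef_rot: [1.0, -0.0, -0.001, -0.0]
contact_force: [1.3, -0.2, -2.3]
grip_width: 0.0315
gripper_force: 30.0
t: 5.15
tool_pos: [0.5521, 0.3268, 0.2407]
eef_rot: [1.0, -0.0, -0.006, 0.003]
contact_force: [-1.1, -0.4, -4.0]
grip_width: 0.0312
gripper_force: 30.0
```

```bash
python3 -m creep '[[[0.001,-0.005,0.01,0,0,0],[0.001,-0.005,0.02,0,0,0],[0,0,0.015,0,0,0],[0,0,0.01,0,0,0],[0,0,0.005,0,0,0],[0,0,0,0,0,0],[0,0,0,0,0,0]]]'; python3 -c "
from h import *
print(R.from_quat(observe()['eef_rot']).as_matrix().round(4))"
```

```text
t: 5.73
tool_pos: [0.5585, 0.3386, 0.1871]
eef_rot: [1.0, -0.0, 0.001, -0.0]
contact_force: [-0.1, 0.0, -3.1]
grip_width: 0.0311
gripper_force: 30.0
[[ 1.0e+00 -1.0e-03  1.1e-03]
 [-1.0e-03 -1.0e+00  4.0e-04]
 [ 1.1e-03 -4.0e-04 -1.0e+00]]
```

```bash
python3 -m creep '[[[-0.001,0,0.006,0,0,0],[-0.001,0,0.005,0,0,0],[0,0,0.003,0,0,0],[0,0,0.001,0,0,0],[0,0,0,0,0,0],[0,0,0,0,0,0]]]'
```

```text
t: 6.23
tool_pos: [0.556, 0.3388, 0.1716]
eef_rot: [1.0, -0.0, 0.0, -0.0]
contact_force: [-0.1, 0.2, -4.1]
grip_width: 0.0314
gripper_force: 30.0
```

```bash
python3 -m creep '[[[0,0,0.001,0,0,0],[0,0,0,0,0,0],[0,0,0,0,0,0]]]' && python3 -m creep '[[[0,0,0,0,0,0],[0,0,0,0,0,0],[0,0,0,0,0,0],[0,0,0,0,0,0],[0,0,-0.008,0,0,0],[0,0,-0.02,0,0,0],[0,0,-0.035,0,0,0],[0,0,-0.035,0,0,0],[0,0,-0.02,0,0,0],[0,0,-0.01,0,0,0],[0,0.02,0,0,0,0],[0,0.035,0,0,0,0]]]' 0.055
```

```text
t: 6.48
tool_pos: [0.5563, 0.3389, 0.1712]
eef_rot: [1.0, -0.0, 0.001, -0.0]
contact_force: [0.7, 0.3, 0.5]
grip_width: 0.0317
gripper_force: 30.0
t: 7.48
tool_pos: [0.5558, 0.286, 0.2994]
eef_rot: [1.0, 0.002, 0.001, -0.001]
contact_force: [1.0, -0.5, 0.2]
grip_width: 0.0549
gripper_force: 0.0
```

```bash
python3 -m creep '[[[-0.001,0.041,0,0,0,0],[-0.001,0.041,0,0,0,0],[-0.002,0.041,0,0,0,0],[-0.002,0.041,0,0,0,0],[-0.002,0.041,0,0,0,0],[-0.002,0.041,0,0,0,0],[-0.002,0.041,0,0,0,0],[-0.002,0.041,0,0,0,0],[-0.002,0.041,0,0,0,0],[-0.002,0.041,0,0,0,0],[-0.001,0.041,0,0,0,0],[0,0.041,0,0,0,0]]]' && python3 -m creep '[[[0,0.035,0,0,0,0],[0,0.025,0,0,0,0],[0,0.015,0,0,0,0],[0,0.006,0.005,0,0,0],[0,0,0.015,0,0,0],[0,0,0.02,0,0,0],[0,0,0,0,0,0],[0,0,0,0,0,0],[0,0,0,0,0,0]]]'
```

```text
t: 8.48
tool_pos: [0.5355, -0.2099, 0.298]
eef_rot: [1.0, -0.0, -0.001, -0.001]
contact_force: [0.6, -0.7, 0.4]
grip_width: 0.0552
gripper_force: 0.0
t: 9.23
tool_pos: [0.537, -0.2883, 0.259]
eef_rot: [1.0, 0.0, 0.0, -0.0]
contact_force: [0.2, -0.4, 0.1]
grip_width: 0.0549
gripper_force: 0.0
```

```bash
python3 -m creep '[[[0,0.005,0,0,0,0],[0,0.0035,0.005,0,0,0],[0,0,0.015,0,0,0],[0,0,0.015,0,0,0],[0,0,0.008,0,0,0],[0,0,0.004,0,0,0],[0,0,0,0,0,0],[0,0,0,0,0,0]]]' && python3 -m creep '[[[0,0,0,0,0,0],[0,0,0,0,0,0],[0,0,0,0,0,0],[0,0,0,0,0,0],[0,0,0,0,0,0]]]' 0.02
```

```text
t: 9.9
tool_pos: [0.5368, -0.2981, 0.2119]
eef_rot: [1.0, -0.0, 0.0, 0.0]
contact_force: [-1.0, 0.1, -0.2]
grip_width: 0.0553
gripper_force: 0.0
t: 10.32
tool_pos: [0.5367, -0.2978, 0.212]
eef_rot: [1.0, -0.0, 0.0, 0.0]
contact_force: [0.5, 0.4, 2.0]
grip_width: 0.0312
gripper_force: 30.0
```

```bash
python3 -m creep '[[[0,0,-0.006,0,0,0],[0,0,-0.014,0,0,0],[0,0,-0.022,0,0,0],[0,0,-0.022,0,0,0],[0,-0.01,-0.014,0,0,0],[0.001,-0.02,-0.007,0,0,0],[0.001,-0.03,0,0,0,0],[0.001,-0.038,0,0,0,0],[0.001,-0.038,0,0,0,0],[0.001,-0.038,0,0,0,0],[0.001,-0.038,0,0,0,0],[0.001,-0.038,0,0,0,0]]]' && python3 -m creep '[[[0.001,-0.038,0,0,0,0],[0.001,-0.038,0,0,0,0],[0,-0.038,0,0,0,0],[0,-0.038,0,0,0,0],[0,-0.038,0,0,0,0],[0,-0.038,0,0,0,0],[0,-0.032,0,0,0,0],[0,-0.022,0,0,0,0],[0,-0.012,0.01,0,0,0],[0,-0.006,0.02,0,0,0],[0,0,0.025,0,0,0],[0,0,0.025,0,0,0]]]' && python3 -m creep '[[[0,0,0.02,0,0,0],[0,0,0.01,0,0,0],[0,0,0.005,0,0,0],[0,0,0,0,0,0],[0,0,0,0,0,0],[0,0,0,0,0,0]]]'
```

```text
t: 11.32
tool_pos: [0.5429, -0.0459, 0.2964]
eef_rot: [1.0, -0.0, -0.001, -0.0]
contact_force: [0.5, 0.6, -2.5]
grip_width: 0.0312
gripper_force: 30.0
t: 12.32
tool_pos: [0.5455, 0.2521, 0.2153]
eef_rot: [1.0, 0.0, 0.0, 0.0]
contact_force: [-0.7, 0.2, -3.3]
grip_width: 0.0312
gripper_force: 30.0
t: 12.82
tool_pos: [0.547, 0.2523, 0.183]
eef_rot: [1.0, -0.0, 0.002, -0.0]
contact_force: [0.1, -0.4, -3.1]
grip_width: 0.0313
gripper_force: 30.0
```

```bash
python3 -m creep '[[[0,0,0.004,0,0,0],[0,0,0.004,0,0,0],[0,0,0.003,0,0,0],[0,0,0.001,0,0,0],[0,0,0,0,0,0],[0,0,0,0,0,0]]]'
```

```text
t: 13.32
tool_pos: [0.5464, 0.2525, 0.1709]
eef_rot: [1.0, -0.0, 0.001, -0.0]
contact_force: [-1.4, 0.5, 6.0]
grip_width: 0.0311
gripper_force: 30.0
```

```bash
python3 -m creep '[[[0,0,0,0,0,0],[0,0,0,0,0,0],[0,0,0,0,0,0],[0,0,0,0,0,0],[0,0,-0.008,0,0,0],[0,0,-0.02,0,0,0],[0,0,-0.035,0,0,0],[0,0,-0.035,0,0,0],[0,0,-0.02,0,0,0],[0,0,-0.01,0,0,0],[0,0.02,0,0,0,0],[0,0.035,0,0,0,0]]]' 0.055 && python3 -m creep '[[[0,0.041,0,0,0,0],[0,0.041,0,0,0,0],[0,0.041,0,0,0,0],[0,0.041,0,0,0,0],[0,0.041,0,0,0,0],[0,0.041,0,0,0,0],[0,0.041,0,0,0,0],[0,0.041,0,0,0,0],[0,0.041,0,0,0,0],[0,0.041,0,0,0,0],[0,0.041,0,0,0,0],[0,0.041,0,0,0,0]]]' && python3 -m creep '[[[0,0.035,0,0,0,0],[0,0.025,0,0,0,0],[0,0.015,0,0,0,0],[0,0.006,0.005,0,0,0],[0,0,0.015,0,0,0],[0,0,0.015,0,0,0],[0,0,0,0,0,0],[0,0,0,0,0,0],[0,0,0,0,0,0]]]'
```

```text
t: 14.32
tool_pos: [0.5458, 0.1993, 0.2982]
eef_rot: [1.0, 0.002, 0.001, -0.001]
contact_force: [0.3, -1.0, -0.5]
grip_width: 0.0552
gripper_force: 0.0
t: 15.32
tool_pos: [0.5446, -0.2965, 0.2966]
eef_rot: [1.0, -0.0, -0.001, -0.001]
contact_force: [1.8, 1.4, -0.0]
grip_width: 0.0547
gripper_force: 0.0
t: 16.07
tool_pos: [0.546, -0.3748, 0.263]
eef_rot: [1.0, 0.0, 0.0, -0.0]
contact_force: [0.1, 0.7, -0.2]
grip_width: 0.0551
gripper_force: 0.0
```

```bash
python3 -m creep '[[[-0.002,0,0.005,0,0,0],[0,0.0005,0.015,0,0,0],[0,0,0.015,0,0,0],[0,0,0.01,0,0,0],[0,0,0.006,0,0,0],[0,0,0,0,0,0],[0,0,0,0,0,0]]]' && python3 -m creep '[[[0,0,0,0,0,0],[0,0,0,0,0,0],[0,0,0,0,0,0],[0,0,0,0,0,0],[0,0,0,0,0,0]]]' 0.02
```

```text
t: 16.65
tool_pos: [0.5437, -0.3764, 0.2117]
eef_rot: [1.0, -0.0, 0.0, 0.0]
contact_force: [0.6, 0.1, -0.5]
grip_width: 0.0552
gripper_force: 0.0
t: 17.07
tool_pos: [0.5437, -0.3766, 0.212]
eef_rot: [1.0, -0.0, 0.0, 0.0]
contact_force: [-0.0, -0.4, 0.7]
grip_width: 0.0312
gripper_force: 30.0
```

```bash
python3 -m creep '[[[0,0,-0.006,0,0,0],[0,0,-0.014,0,0,0],[0,0,-0.022,0,0,0],[0,0,-0.022,0,0,0],[0,-0.01,-0.014,0,0,0],[0,-0.02,-0.007,0,0,0],[0,-0.03,0,0,0,0],[0,-0.038,0,0,0,0],[0,-0.038,0,0,0,0],[0,-0.038,0,0,0,0],[0,-0.038,0,0,0,0],[0,-0.038,0,0,0,0]]]' && python3 -m creep '[[[0,-0.038,0,0,0,0],[0,-0.038,0,0,0,0],[0,-0.038,0,0,0,0],[0,-0.038,0,0,0,0],[0,-0.038,0,0,0,0],[0,-0.038,0,0,0,0],[0,-0.032,0,0,0,0],[0,-0.02,0,0,0,0],[0,-0.01,0.01,0,0,0],[0,-0.004,0.02,0,0,0],[0,0,0.025,0,0,0],[0,0,0.025,0,0,0]]]' && python3 -m creep '[[[0,0,0.02,0,0,0],[0,0,0.01,0,0,0],[0,0,0.005,0,0,0],[0,0,0.003,0,0,0],[0,0,0,0,0,0],[0,0,0,0,0,0]]]'
```

```text
t: 18.07
tool_pos: [0.5416, -0.1222, 0.2957]
eef_rot: [1.0, -0.0, -0.001, -0.001]
contact_force: [1.5, 0.4, -3.1]
grip_width: 0.0312
gripper_force: 30.0
t: 19.07
tool_pos: [0.5421, 0.1684, 0.2151]
eef_rot: [1.0, 0.0, -0.0, 0.0]
contact_force: [-0.4, -1.2, -3.1]
grip_width: 0.0314
gripper_force: 30.0
t: 19.57
tool_pos: [0.5445, 0.1677, 0.1795]
eef_rot: [1.0, -0.0, 0.001, -0.0]
contact_force: [-0.0, -0.9, -2.5]
grip_width: 0.0318
gripper_force: 30.0
```

```bash
python3 -m creep '[[[0,0,0.004,0,0,0],[0,0,0.003,0,0,0],[0,0,0.0015,0,0,0],[0,0,0,0,0,0],[0,0,0,0,0,0]]]' && python3 -m creep '[[[0,0,0,0,0,0],[0,0,0,0,0,0],[0,0,0,0,0,0],[0,0,0,0,0,0],[0,0,-0.008,0,0,0],[0,0,-0.02,0,0,0],[0,0,-0.035,0,0,0],[0,0,-0.035,0,0,0],[0,0,-0.02,0,0,0],[0,0,-0.01,0,0,0],[0,0.02,0,0,0,0],[0,0.035,0,0,0,0]]]' 0.055 && python3 -m creep '[[[0,0.041,0,0,0,0],[0,0.041,0,0,0,0],[0,0.041,0,0,0,0],[0,0.041,0,0,0,0],[0,0.041,0,0,0,0],[0,0.041,0,0,0,0],[0,0.041,0,0,0,0],[0,0.041,0,0,0,0],[0,0.036,0,0,0,0],[0,0.03,0,0,0,0],[0,0.025,0,0,0,0],[0,0.02,0,0,0,0]]]' 0.078 && python3 -m creep '[[[0,0.01,0.02,0,0,0],[0,0,0.03,0,0,0],[0,0,0.03,0,0,0],[0,0,0.02,0,0,0],[0,0,0,0,0,0],[0,0,0,0,0,0],[0,0,0,0,0,0]]]'; python3 - <<'E'
from h import *
o=observe();f=grab_frame("wrist");cv2.imwrite("pics/w2.png",f[:,:,::-1])
c=calibration("wrist");Tt=np.eye(4);Tt[:3,:3]=R.from_quat(o["eef_rot"]).as_matrix();Tt[:3,3]=o["tool_pos"]
np.save("w2.npy",Tt@c["T_tool_cam"])
cv2.imwrite("pics/t2.png",grab_frame("top")[:,:,::-1])
E
```

```text
t: 19.98
tool_pos: [0.5443, 0.1677, 0.1709]
eef_rot: [1.0, -0.0, 0.001, -0.0]
contact_force: [-0.8, -0.0, 3.5]
grip_width: 0.0314
gripper_force: 30.0
t: 20.98
tool_pos: [0.5437, 0.1148, 0.2988]
eef_rot: [1.0, 0.002, 0.001, -0.001]
contact_force: [0.7, -0.6, -0.2]
grip_width: 0.0549
gripper_force: 0.0
t: 21.98
tool_pos: [0.5427, -0.3286, 0.2969]
eef_rot: [1.0, -0.001, -0.001, -0.0]
contact_force: [0.1, 0.5, -0.0]
grip_width: 0.0779
gripper_force: 0.0
t: 22.57
tool_pos: [0.5442, -0.3367, 0.199]
eef_rot: [1.0, -0.0, 0.001, 0.001]
contact_force: [-0.4, -0.7, -0.3]
grip_width: 0.0779
gripper_force: 0.0
```

View pics/w2.png

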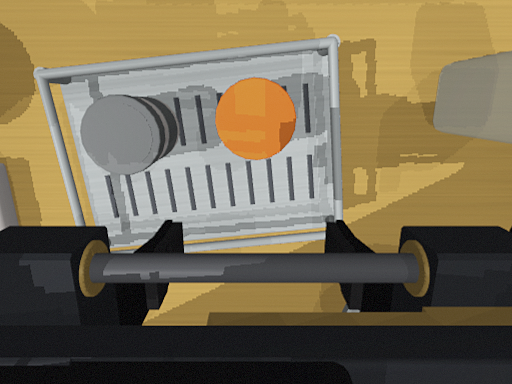

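View pics/t2.png

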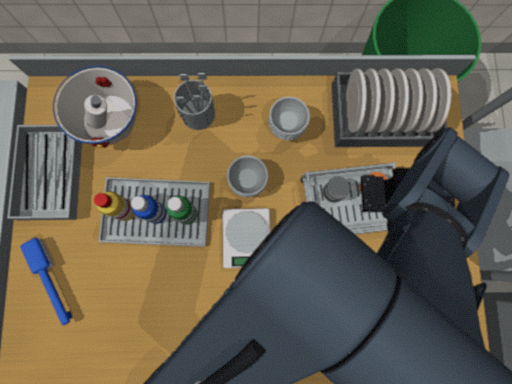

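All three bottles stand on the tray, with caps at (102,200), (139,204) and (176,203). In the wrist view the orange lid is centred at (256,118) and the right rail is at about u=335.

```bash
python3 - <<'E'
from h import *
T=np.load("w2.npy");K=calibration("wrist")["K"]
for k,u,v,z in (("o",256,118.5,.115),("gr",116.5,134.5,.115),("rail TR",334,42,.081),("rail BR",335,222,.081)):
    print(k,ray(K,T,u,v,z).round(4))
print(delta((.605,-.3375,.089),0).round(4))
E
```

```text
o [ 0.6058 -0.3378  0.115 ]
gr [ 0.5944 -0.2347  0.115 ]
rail TR [ 0.6627 -0.3993  0.081 ]
rail BR [ 0.5117 -0.4102  0.081 ]
[6.010e-02 1.000e-04 1.112e-01]
```

```bash
python3 -m creep '[[[0.01,0,0,0,0,0],[0.02,0,0,0,0,0],[0.02,0,0,0,0,0],[0.0105,0,0.01,0,0,0],[0,0,0.02,0,0,0],[0,0,0.025,0,0,0],[0,0,0.02,0,0,0],[0,0,0.015,0,0,0],[0,0,0.01,0,0,0],[0,0,0.005,0,0,0],[0,0,0,0,0,0],[0,0,0,0,0,0]]]'
```

```text
t: 23.67
tool_pos: [0.6046, -0.3367, 0.0936]
eef_rot: [1.0, -0.0, 0.0, 0.0]
contact_force: [-0.8, 0.1, 0.6]
grip_width: 0.078
gripper_force: 0.0
```

```bash
python3 -m creep '[[[0,0,0.003,0,0,0],[0,0,0.002,0,0,0],[0,0,0,0,0,0],[0,0,0,0,0,0]]]' && python3 -m creep '[[[0,0,0,0,0,0],[0,0,0,0,0,0],[0,0,0,0,0,0],[0,0,0,0,0,0],[0,0,0,0,0,0]]]' 0.04
```

```text
t: 24.0
tool_pos: [0.6041, -0.3365, 0.0885]
eef_rot: [1.0, -0.0, 0.0, 0.0]
contact_force: [0.7, 0.9, -0.5]
grip_width: 0.0779
gripper_force: 0.0
t: 24.42
tool_pos: [0.6042, -0.337, 0.0883]
eef_rot: [1.0, -0.0, 0.0, 0.001]
contact_force: [0.4, -1.7, 0.7]
grip_width: 0.0582
gripper_force: 29.9
```

```bash
python3 -m creep '[[[0,0,-0.006,0,0,0],[0,0,-0.014,0,0,0],[0,0,-0.024,0,0,0],[0,0,-0.024,0,0,0],[0,0,-0.014,0,0,0],[-0.003,-0.01,-0.008,0,0,0],[-0.007,-0.02,0,0,0,0],[-0.01,-0.03,0,0,0,0],[-0.012,-0.035,0,0,0,0],[-0.012,-0.035,0,0,0,0],[-0.012,-0.035,0,0,0,0],[-0.012,-0.035,0,0,0,0]]]' && python3 -m creep '[[[-0.012,-0.035,0,0,0,0],[-0.012,-0.035,0,0,0,0],[-0.011,-0.03,0,0,0,0],[-0.007,-0.02,0,0,0,0],[-0.004,-0.01,0.005,0,0,0],[0,-0.006,0.015,0,0,0],[0,0,0.02,0,0,0],[0,0,0.015,0,0,0],[0,0,0.01,0,0,0],[0,0,0,0,0,0],[0,0,0,0,0,0],[0,0,0,0,0,0]]]'
```

```text
t: 25.42
tool_pos: [0.5342, -0.1337, 0.1781]
eef_rot: [1.0, -0.0, -0.001, -0.001]
contact_force: [0.3, 0.5, -1.6]
grip_width: 0.0583
gripper_force: 29.8
t: 26.42
tool_pos: [0.4907, -0.0006, 0.1134]
eef_rot: [1.0, -0.0, 0.0, 0.0]
contact_force: [0.0, -0.4, -2.5]
grip_width: 0.0585
gripper_force: 29.8
```

```bash
python3 -m creep '[[[-0.001,0,0.006,0,0,0],[0,0,0.008,0,0,0],[0,0,0.005,0,0,0],[0,0,0.003,0,0,0],[0,0,0.0015,0,0,0],[0,0,0.001,0,0,0],[0,0,0,0,0,0],[0,0,0,0,0,0],[0,0,0,0,0,0]]]'
```

```text
t: 27.17
tool_pos: [0.4894, -0.0003, 0.0887]
eef_rot: [1.0, -0.0, 0.0, 0.0]
contact_force: [0.3, 0.7, -1.3]
grip_width: 0.0583
gripper_force: 29.8
```

```bash
python3 -m creep '[[[0,0,0.0005,0,0,0],[0,0,0,0,0,0],[0,0,0,0,0,0]]]' && python3 -m creep '[[[0,0,0,0,0,0],[0,0,0,0,0,0],[0,0,0,0,0,0],[0,0,0,0,0,0],[0,0,-0.006,0,0,0],[0,0,-0.02,0,0,0],[0,0,-0.035,0,0,0],[0,0,-0.04,0,0,0],[0,0,-0.04,0,0,0],[-0.01,0,-0.035,0,0,0],[-0.02,0,-0.02,0,0,0],[-0.02,0,-0.01,0,0,0]]]' 0.078 && python3 -m creep '[[[-0.02,0,0,0,0,0],[-0.01,0,0,0,0,0],[0,0,0,0,0,0],[0,0,0,0,0,0]]]' 0.055; python3 - <<'E'
from h import *
o=observe();f=grab_frame("wrist");cv2.imwrite("pics/w3.png",f[:,:,::-1])
c=calibration("wrist");Tt=np.eye(4);Tt[:3,:3]=R.from_quat(o["eef_rot"]).as_matrix();Tt[:3,3]=o["tool_pos"]
np.save("w3.npy",Tt@c["T_tool_cam"])
E
```

```text
t: 27.42
tool_pos: [0.4894, -0.0003, 0.0882]
eef_rot: [1.0, -0.0, 0.0, 0.0]
contact_force: [-0.5, -0.6, -0.8]
grip_width: 0.0579
gripper_force: 29.9
t: 28.42
tool_pos: [0.4406, -0.0006, 0.2979]
eef_rot: [1.0, -0.0, 0.004, 0.001]
contact_force: [-0.5, -0.6, -0.9]
grip_width: 0.0778
gripper_force: 0.0
t: 28.75
tool_pos: [0.4093, -0.0002, 0.2942]
eef_rot: [1.0, -0.0, 0.0, 0.0]
contact_force: [1.1, -0.3, -0.6]
grip_width: 0.0598
gripper_force: 0.0
```

View pics/w3.png

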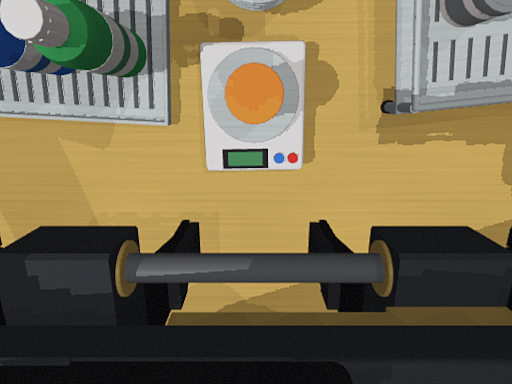

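The tub stands on the pan: its lid is centred at (254.5,93) and the pan at (253.5,94.5).

```bash
python3 - <<'E'
from h import *
T=np.load("w3.npy");K=calibration("wrist")["K"]
for k,u,v,z in (("lid",254.5,93,.115),("pan",253.5,94.5,.045)): print(k,ray(K,T,u,v,z).round(4))
print(delta((.5444,.1677,.1712),0).round(4))
E
```

```text
lid [ 0.4909 -0.0005  0.115 ]
pan [0.4907 0.0005 0.045 ]
[ 0.1341 -0.1682  0.123 ]
```

```bash
python3 -m creep '[[[0.01,-0.012,0,0,0,0],[0.02,-0.026,0,0,0,0],[0.026,-0.032,0,0,0,0],[0.026,-0.032,0,0,0,0],[0.026,-0.032,0,0,0,0],[0.018,-0.023,0,0,0,0],[0.008,-0.011,0.005,0,0,0],[0,0,0.02,0,0,0],[0,0,0.03,0,0,0],[0,0,0.03,0,0,0],[0,0,0,0,0,0],[0,0,0,0,0,0]]]' 0.055
```

```text
t: 29.8
tool_pos: [0.5422, 0.1672, 0.207]
eef_rot: [1.0, -0.0, -0.003, 0.0]
contact_force: [0.1, 0.0, 0.1]
grip_width: 0.055
gripper_force: 0.0
```

```bash
python3 -m creep '[[[0.001,-0.0005,0,0,0,0],[0,0,0.01,0,0,0],[0,0,0.015,0,0,0],[0,0,0.006,0,0,0],[0,0,0.002,0,0,0],[0,0,0,0,0,0],[0,0,0,0,0,0]]]'
```

```text
t: 30.38
tool_pos: [0.5448, 0.1682, 0.1767]
eef_rot: [1.0, -0.0, 0.001, -0.0]
contact_force: [-0.5, -0.7, 0.1]
grip_width: 0.0554
gripper_force: 0.0
```

```bash
python3 -m creep '[[[0,0.0005,0.003,0,0,0],[0,0,0.0025,0,0,0],[0,0,0,0,0,0],[0,0,0,0,0,0]]]' && python3 -m creep '[[[0,0,0,0,0,0],[0,0,0,0,0,0],[0,0,0,0,0,0],[0,0,0,0,0,0],[0,0,0,0,0,0]]]' 0.02
```

```text
t: 30.72
tool_pos: [0.5442, 0.1677, 0.1705]
eef_rot: [1.0, -0.0, -0.0, 0.0]
contact_force: [-0.7, 0.8, -0.7]
grip_width: 0.0548
gripper_force: 0.0
t: 31.13
tool_pos: [0.5443, 0.1677, 0.1706]
eef_rot: [1.0, -0.0, 0.0, 0.0]
contact_force: [0.7, -0.5, 0.8]
grip_width: 0.0309
gripper_force: 30.0
```

```bash
python3 -m creep '[[[0,0,-0.006,0,0,0],[0,0,-0.014,0,0,0],[0,0,-0.024,0,0,0],[0,0,-0.024,0,0,0],[0,0,-0.024,0,0,0],[0,0,-0.024,0,0,0],[0,0.01,-0.016,0,0,0],[0,0.02,-0.008,0,0,0],[0,0.03,0,0,0,0],[0,0.038,0,0,0,0],[0,0.038,0,0,0,0],[0,0.038,0,0,0,0]]]' && python3 -m creep '[[[0,0.038,0,0,0,0],[0,0.038,0,0,0,0],[0,0.038,0,0,0,0],[0,0.038,0,0,0,0],[0,0.038,0,0,0,0],[0,0.038,0,0,0,0],[0,0.038,0,0,0,0],[0,0.038,0,0,0,0],[0,0.03,0,0,0,0],[0,0.02,0,0,0,0],[0,0.012,0,0,0,0],[0,0.004,0,0,0,0]]]' && python3 -m creep '[[[0,0,0,0,0,0],[0,0,0.005,0,0,0],[0,0,0.012,0,0,0],[0,0,0,0,0,0],[0,0,0,0,0,0],[0,0,0,0,0,0]]]'
```

```text
t: 32.13
tool_pos: [0.5433, -0.0074, 0.3105]
eef_rot: [1.0, 0.0, -0.0, -0.0]
contact_force: [0.5, -0.3, -2.6]
grip_width: 0.0314
gripper_force: 30.0
t: 33.13
tool_pos: [0.5434, -0.3782, 0.3098]
eef_rot: [1.0, -0.001, -0.0, -0.0]
contact_force: [-0.5, 0.1, -2.6]
grip_width: 0.0312
gripper_force: 30.0
t: 33.63
tool_pos: [0.5444, -0.3751, 0.2939]
eef_rot: [1.0, 0.0, 0.0, -0.0]
contact_force: [0.4, -0.5, -1.8]
grip_width: 0.0311
gripper_force: 30.0
```

```bash
python3 -m creep '[[[-0.0005,0.001,0.006,0,0,0],[0,0,0.014,0,0,0],[0,0,0.018,0,0,0],[0,0,0.016,0,0,0],[0,0,0.01,0,0,0],[0,0,0.006,0,0,0],[0,0,0.004,0,0,0],[0,0,0.002,0,0,0],[0,0,0,0,0,0],[0,0,0,0,0,0]]]'
```

```text
t: 34.47
tool_pos: [0.5437, -0.3774, 0.2181]
eef_rot: [1.0, -0.0, 0.0, 0.0]
contact_force: [0.4, 0.7, -3.9]
grip_width: 0.0316
gripper_force: 30.0
```

```bash
python3 -m creep '[[[0,-0.0006,0.003,0,0,0],[0,0,0.002,0,0,0],[0,0,0.001,0,0,0],[0,0,0.0005,0,0,0],[0,0,0,0,0,0],[0,0,0,0,0,0]]]'
```

```text
t: 34.97
tool_pos: [0.5437, -0.377, 0.2116]
eef_rot: [1.0, -0.0, 0.0, 0.0]
contact_force: [-0.3, 0.1, -0.3]
grip_width: 0.0315
gripper_force: 30.0
```

```bash
python3 -m creep '[[[0,0,0,0,0,0],[0,0,0,0,0,0],[0,0,0,0,0,0],[0,0,0,0,0,0],[0,0,-0.008,0,0,0],[0,0,-0.015,0,0,0],[0,0,-0.025,0,0,0],[0,0,-0.02,0,0,0],[0,0,-0.014,0,0,0],[0,0,-0.006,0,0,0],[0,-0.02,0,0,0,0],[0,-0.035,0,0,0,0]]]' 0.055 && python3 -m creep '[[[0,-0.041,0,0,0,0],[0,-0.041,0,0,0,0],[0,-0.041,0,0,0,0],[0,-0.041,0,0,0,0],[0,-0.041,0,0,0,0],[0,-0.041,0,0,0,0],[0,-0.041,0,0,0,0],[0,-0.041,0,0,0,0],[0,-0.041,0,0,0,0],[0,-0.041,0,0,0,0],[0,-0.041,0,0,0,0],[0,-0.041,0,0,0,0]]]' && python3 -m creep '[[[0,-0.035,0,0,0,0],[0,-0.025,0,0,0,0],[0,-0.015,0.005,0,0,0],[0,-0.0075,0.02,0,0,0],[0,0,0.03,0,0,0],[0,0,0.03,0,0,0],[0,0,0.01,0,0,0],[0,0,0,0,0,0],[0,0,0,0,0,0],[0,0,0,0,0,0]]]'
```

```text
t: 35.97
tool_pos: [0.5437, -0.3248, 0.2994]
eef_rot: [1.0, -0.002, 0.001, 0.002]
contact_force: [1.3, 0.9, -0.6]
grip_width: 0.055
gripper_force: 0.0
t: 36.97
tool_pos: [0.5431, 0.1723, 0.299]
eef_rot: [1.0, -0.0, -0.0, 0.0]
contact_force: [-0.6, -0.7, 0.2]
grip_width: 0.0553
gripper_force: 0.0
t: 37.8
tool_pos: [0.5452, 0.2529, 0.2058]
eef_rot: [1.0, -0.0, 0.002, -0.0]
contact_force: [0.8, -0.1, -0.3]
grip_width: 0.0548
gripper_force: 0.0
```

Next, down onto blue at (.5464, .2525, .171).

```bash
python3 -m creep '[[[0.001,0.0004,0.005,0,0,0],[0,0,0.012,0,0,0],[0,0,0.01,0,0,0],[0,0,0.005,0,0,0],[0,0,0.002,0,0,0],[0,0,0,0,0,0],[0,0,0,0,0,0]]]' && python3 -m creep '[[[0,0,0,0,0,0],[0,0,0,0,0,0]]]'
```

```text
t: 38.38
tool_pos: [0.5451, 0.2525, 0.1703]
eef_rot: [1.0, -0.0, 0.0, -0.0]
contact_force: [0.6, 0.1, -0.7]
grip_width: 0.0545
gripper_force: 0.0
t: 38.55
tool_pos: [0.5452, 0.2525, 0.1705]
eef_rot: [1.0, -0.0, 0.0, -0.0]
contact_force: [-0.6, -0.8, -0.6]
grip_width: 0.0549
gripper_force: 0.0
```

```bash
python3 -m creep '[[[0.001,0,0,0,0,0],[0,0,0,0,0,0],[0,0,0,0,0,0]]]' && python3 -m creep '[[[0,0,0,0,0,0],[0,0,0,0,0,0],[0,0,0,0,0,0],[0,0,0,0,0,0],[0,0,0,0,0,0]]]' 0.02 && python3 -m creep '[[[0,0,-0.006,0,0,0],[0,0,-0.014,0,0,0],[0,0,-0.024,0,0,0],[0,0,-0.024,0,0,0],[0,0,-0.024,0,0,0],[0,0,-0.024,0,0,0],[0,0.01,-0.016,0,0,0],[0,0.02,-0.008,0,0,0],[-0.001,0.03,0,0,0,0],[-0.001,0.038,0,0,0,0],[-0.001,0.038,0,0,0,0],[-0.001,0.038,0,0,0,0]]]' && python3 -m creep '[[[-0.001,0.038,0,0,0,0],[-0.001,0.038,0,0,0,0],[-0.001,0.038,0,0,0,0],[-0.001,0.038,0,0,0,0],[-0.001,0.038,0,0,0,0],[0,0.038,0,0,0,0],[0,0.038,0,0,0,0],[0,0.038,0,0,0,0],[0,0.032,0,0,0,0],[0,0.022,0,0,0,0],[0,0.014,0,0,0,0],[0,0.0045,0,0,0,0]]]' && python3 -m creep '[[[0,0,0,0,0,0],[0,0,0.005,0,0,0],[0,0,0.012,0,0,0],[0,0,0,0,0,0],[0,0,0,0,0,0],[0,0,0,0,0,0]]]'
```

```text
t: 38.8
tool_pos: [0.546, 0.2524, 0.1702]
eef_rot: [1.0, -0.0, 0.0, -0.0]
contact_force: [0.1, 0.0, -0.0]
grip_width: 0.0548
gripper_force: 0.0
t: 39.22
tool_pos: [0.5458, 0.2524, 0.17]
eef_rot: [1.0, -0.0, -0.0, 0.0]
contact_force: [0.5, -0.1, -0.2]
grip_width: 0.0313
gripper_force: 30.0
t: 40.22
tool_pos: [0.5408, 0.0772, 0.31]
eef_rot: [1.0, 0.0, -0.0, 0.0]
contact_force: [1.5, -0.3, -3.4]
grip_width: 0.0314
gripper_force: 30.0
t: 41.22
tool_pos: [0.536, -0.3003, 0.3095]
eef_rot: [1.0, -0.002, -0.0, 0.0]
contact_force: [1.2, 0.5, -3.4]
grip_width: 0.0315
gripper_force: 30.0
t: 41.72
tool_pos: [0.5368, -0.2969, 0.2933]
eef_rot: [1.0, 0.0, 0.0, -0.0]
contact_force: [0.7, 0.0, -2.6]
grip_width: 0.0314
gripper_force: 30.0
```

```bash
python3 -m creep '[[[-0.0005,0.001,0.006,0,0,0],[0,0,0.014,0,0,0],[0,0,0.018,0,0,0],[0,0,0.016,0,0,0],[0,0,0.01,0,0,0],[0,0,0.006,0,0,0],[0,0,0.004,0,0,0],[0,0,0.002,0,0,0],[0,0,0,0,0,0],[0,0,0,0,0,0]]]'
```

```text
t: 42.55
tool_pos: [0.5365, -0.2995, 0.2178]
eef_rot: [1.0, -0.0, 0.001, 0.0]
contact_force: [-1.0, -0.8, -3.0]
grip_width: 0.0314
gripper_force: 30.0
```

```bash
python3 -m creep '[[[0,-0.0012,0.003,0,0,0],[0,0,0.002,0,0,0],[0,0,0.001,0,0,0],[0,0,0.0005,0,0,0],[0,0,0,0,0,0],[0,0,0,0,0,0]]]'
```

```text
t: 43.05
tool_pos: [0.5362, -0.2979, 0.211]
eef_rot: [1.0, -0.0, 0.0, 0.0]
contact_force: [-0.7, 0.9, 0.5]
grip_width: 0.0315
gripper_force: 30.0
```

```bash
python3 -m creep '[[[0,0,0,0,0,0],[0,0,0,0,0,0],[0,0,0,0,0,0],[0,0,0,0,0,0],[0,0,-0.008,0,0,0],[0,0,-0.015,0,0,0],[0,0,-0.025,0,0,0],[0,0,-0.02,0,0,0],[0,0,-0.014,0,0,0],[0,0,-0.006,0,0,0],[0,-0.02,0,0,0,0],[0,-0.035,0,0,0,0]]]' 0.055 && python3 -m creep '[[[0.001,-0.041,0,0,0,0],[0.002,-0.041,0,0,0,0],[0.002,-0.041,0,0,0,0],[0.002,-0.041,0,0,0,0],[0.002,-0.041,0,0,0,0],[0.002,-0.041,0,0,0,0],[0.002,-0.041,0,0,0,0],[0.002,-0.041,0,0,0,0],[0.002,-0.041,0,0,0,0],[0.002,-0.041,0,0,0,0],[0.001,-0.041,0,0,0,0],[0,-0.041,0,0,0,0]]]' && python3 -m creep '[[[0,-0.038,0,0,0,0],[0,-0.028,0,0,0,0],[0,-0.016,0.005,0,0,0],[0,-0.008,0.02,0,0,0],[0,0,0.03,0,0,0],[0,0,0.03,0,0,0],[0,0,0.01,0,0,0],[0,0,0,0,0,0],[0,0,0,0,0,0],[0,0,0,0,0,0]]]'
```

```text
t: 44.05
tool_pos: [0.5366, -0.2458, 0.2991]
eef_rot: [1.0, -0.002, 0.001, 0.002]
contact_force: [0.8, 1.4, 0.1]
grip_width: 0.0549
gripper_force: 0.0
t: 45.05
tool_pos: [0.5559, 0.2511, 0.2983]
eef_rot: [1.0, -0.0, -0.0, 0.0]
contact_force: [0.1, 0.5, 0.0]
grip_width: 0.0549
gripper_force: 0.0
t: 45.88
tool_pos: [0.5579, 0.3391, 0.2054]
eef_rot: [1.0, -0.001, 0.002, -0.001]
contact_force: [0.4, 0.8, -0.5]
grip_width: 0.0552
gripper_force: 0.0
```

```bash
python3 -m creep '[[[-0.001,0,0.005,0,0,0],[0,0,0.012,0,0,0],[0,0,0.01,0,0,0],[0,0,0.005,0,0,0],[0,0,0.001,0,0,0],[0,0,0,0,0,0],[0,0,0,0,0,0],[0,0,0,0,0,0]]]'
```

```text
t: 46.55
tool_pos: [0.5557, 0.3393, 0.1709]
eef_rot: [1.0, -0.0, 0.0, -0.0]
contact_force: [-0.3, -0.7, 0.6]
grip_width: 0.0551
gripper_force: 0.0
```

```bash
python3 -m creep '[[[0,0,0,0,0,0],[0,0,0,0,0,0],[0,0,0,0,0,0],[0,0,0,0,0,0],[0,0,0,0,0,0]]]' 0.02 && python3 -m creep '[[[0,0,-0.006,0,0,0],[0,0,-0.014,0,0,0],[0,0,-0.024,0,0,0],[0,0,-0.024,0,0,0],[0,0,-0.024,0,0,0],[0,0,-0.024,0,0,0],[0,0.01,-0.016,0,0,0],[-0.001,0.02,-0.008,0,0,0],[-0.002,0.03,0,0,0,0],[-0.002,0.038,0,0,0,0],[-0.002,0.038,0,0,0,0],[-0.002,0.038,0,0,0,0]]]' && python3 -m creep '[[[-0.002,0.038,0,0,0,0],[-0.002,0.038,0,0,0,0],[-0.002,0.038,0,0,0,0],[-0.002,0.038,0,0,0,0],[-0.002,0.038,0,0,0,0],[-0.002,0.038,0,0,0,0],[-0.002,0.038,0,0,0,0],[-0.002,0.038,0,0,0,0],[0,0.032,0,0,0,0],[0,0.022,0,0,0,0],[0,0.0125,0,0,0,0],[0,0.0045,0,0,0,0]]]' && python3 -m creep '[[[0,0,0,0,0,0],[0,0,0.005,0,0,0],[0,0,0.012,0,0,0],[0,0,0,0,0,0],[0,0,0,0,0,0],[0,0,0,0,0,0]]]'
```

```text
t: 46.97
tool_pos: [0.5554, 0.3391, 0.1707]
eef_rot: [1.0, -0.0, 0.0, 0.0]
contact_force: [-0.3, -0.2, 0.5]
grip_width: 0.0313
gripper_force: 30.0
t: 47.97
tool_pos: [0.5451, 0.1638, 0.3101]
eef_rot: [1.0, 0.0, -0.001, 0.0]
contact_force: [0.5, -0.4, -3.8]
grip_width: 0.0315
gripper_force: 30.0
t: 48.97
tool_pos: [0.5297, -0.2117, 0.3101]
eef_rot: [1.0, -0.002, -0.0, -0.0]
contact_force: [-0.5, -0.2, -3.4]
grip_width: 0.0313
gripper_force: 30.0
t: 49.47
tool_pos: [0.5303, -0.2087, 0.2937]
eef_rot: [1.0, 0.001, -0.0, -0.0]
contact_force: [-0.1, 0.1, -3.1]
grip_width: 0.0312
gripper_force: 30.0
```

```bash
python3 -m creep '[[[-0.0015,0,0.006,0,0,0],[0,0,0.014,0,0,0],[0,0,0.018,0,0,0],[0,0,0.016,0,0,0],[0,0,0.01,0,0,0],[0,0,0.006,0,0,0],[0,0,0.004,0,0,0],[0,0,0.002,0,0,0],[0,0,0,0,0,0],[0,0,0,0,0,0]]]'
```

```text
t: 50.3
tool_pos: [0.529, -0.2101, 0.2182]
eef_rot: [1.0, -0.0, 0.001, 0.0]
contact_force: [-0.0, -0.0, -3.1]
grip_width: 0.0313
gripper_force: 30.0
```

Lower the last 6.5 mm, check the pose, then release.

```bash
python3 -m creep '[[[-0.0003,-0.0003,0.003,0,0,0],[0,0,0.002,0,0,0],[0,0,0.001,0,0,0],[0,0,0.0005,0,0,0],[0,0,0,0,0,0],[0,0,0,0,0,0]]]'
```

```text
t: 50.8
tool_pos: [0.5285, -0.2098, 0.2117]
eef_rot: [1.0, -0.0, 0.0, 0.0]
contact_force: [-1.2, 1.4, 1.2]
grip_width: 0.0314
gripper_force: 30.0
```

```bash
python3 -m creep '[[[0,0,0,0,0,0],[0,0,0,0,0,0],[0,0,0,0,0,0],[0,0,0,0,0,0],[0,0,-0.008,0,0,0],[0,0,-0.015,0,0,0],[0,0,-0.025,0,0,0],[0,0,-0.025,0,0,0],[0,0,-0.014,0,0,0],[0,0,-0.008,0,0,0],[-0.015,0.015,0,0,0,0],[-0.025,0.028,0,0,0,0]]]' 0.055 && python3 -m creep '[[[-0.028,0.03,0,0,0,0],[-0.028,0.03,0,0,0,0],[-0.028,0.03,0,0,0,0],[-0.028,0.03,0,0,0,0],[-0.028,0.03,0,0,0,0],[-0.028,0.03,0,0,0,0],[-0.028,0.03,0,0,0,0],[-0.028,0.03,0,0,0,0],[-0.028,0.03,0,0,0,0],[-0.025,0.028,0,0,0,0],[-0.015,0.018,0,0,0,0],[-0.005,0.006,0,0,0,0]]]' && python3 -m creep '[[[0,0,0,0,0,0],[0,0,0,0,0,0],[0,0,0,0,0,0]]]'; python3 - <<'E'
from h import *
a=grab_frame("top")[:,:,::-1];b=grab_frame("scene")[:,:,::-1]
cv2.imwrite("pics/t4.png",a);cv2.imwrite("pics/s4.png",b)
a0=cv2.imread("pics/top0.png")
z=lambda i:cv2.resize(i[145:275,220:425],None,fx=3.8,fy=2.2*1.0,interpolation=cv2.INTER_CUBIC)
cv2.imwrite("pics/c4.png",np.vstack([z(a0),z(a)]))
b0=cv2.imread("pics/scene0.png")
w=lambda i:cv2.resize(i[145:285,75:300],None,fx=3.5,fy=2.1)
cv2.imwrite("pics/c5.png",np.vstack([w(b0),w(b)]))
E
```

```text
t: 51.8
tool_pos: [0.4896, -0.2509, 0.3069]
eef_rot: [1.0, 0.002, 0.001, -0.0]
contact_force: [-0.6, -0.7, -0.2]
grip_width: 0.0552
gripper_force: 0.0
t: 52.8
tool_pos: [0.1879, -0.5773, 0.3054]
eef_rot: [1.0, -0.002, -0.001, 0.0]
contact_force: [-0.2, 0.7, -0.1]
grip_width: 0.0551
gripper_force: 0.0
t: 53.05
tool_pos: [0.1923, -0.5728, 0.3058]
eef_rot: [1.0, 0.0, 0.0, -0.001]
contact_force: [0.2, 0.7, -0.0]
grip_width: 0.055
gripper_force: 0.0
```

View pics/c4.png

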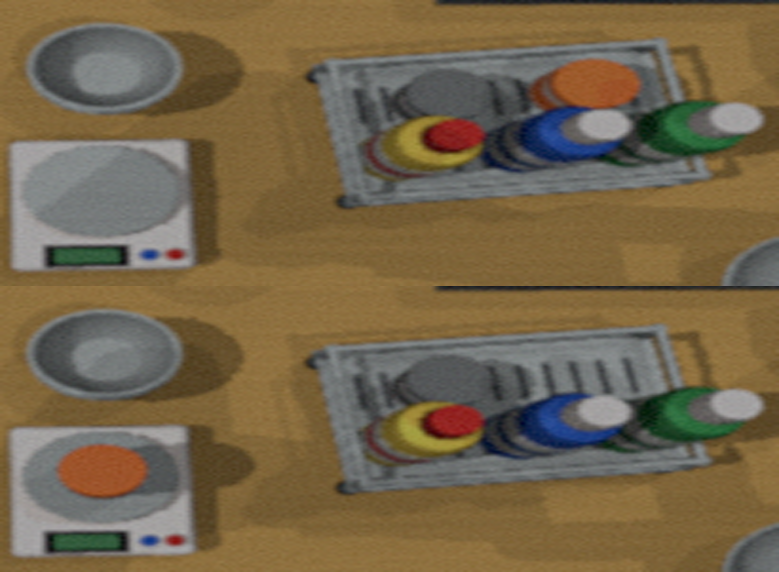

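View pics/c5.png

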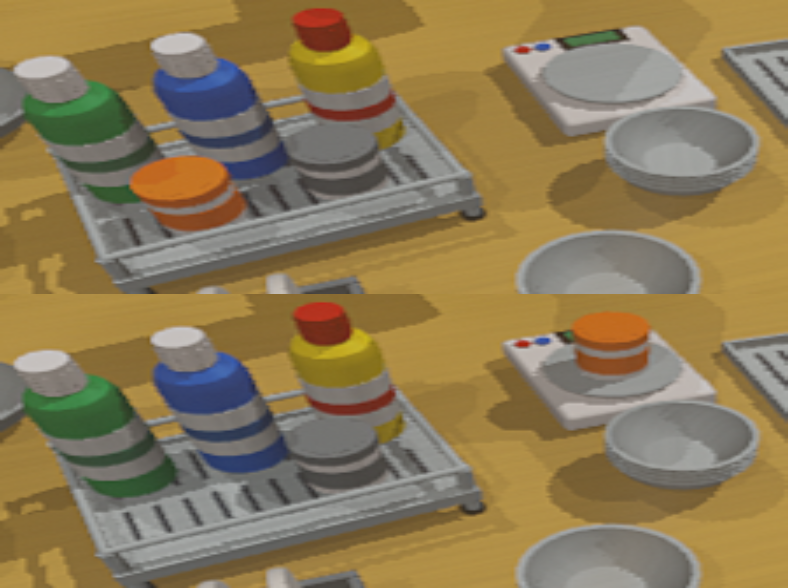

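Comparing before and after in both views, the three bottles are upright at their original pixels. The orange tub is central on the pan, and the grey tub and bowls have not moved. I'm handing the job in.

```bash
python3 -c "
from plant import *
print(close_job())"
```

```text
the job is handed in; nothing more can be done
None
```

I handed the job in at 53 s of robot time: the orange tub is centred on the scale's pan, all three bottles are back upright where they started on the rack, and the last camera views show the grey tub and bowls unmoved.

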